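# Fit the check thermometer to the block heater and switch it on

### The job

Set up the block heater for a temperature check: lift the stem thermometer out of the beaker and ease it, without forcing its thin stem, upright and fully home into the small thermometer well of the heater's aluminium block. Let go of it and set the heater's dial to the third click clockwise from its off stop; leave the beaker standing and do not disturb the other things on the table.

Things in the scene. Friction and masses are not known exactly. Their poses are not given: they have to be found in the camera images.
- heater: White bench block heater (dry bath), fixed, 230 mm deep (x) by 152 mm wide (y), housing top 84 mm high, black bezel to 87 mm. Origin: middle of its underside; +x to its back, -x to its front, z up. In front is a console that slopes up towards the back at 35 degrees (its normal leans 35 degrees from vertical towards -x) and carries the dial; behind is an open chamber with an aluminium block.
- chamber (a point): Middle of the heater's chamber (84 by 112 mm) at the housing's top, 84 mm up; axes as the heater's. In it stands the aluminium block, 70 by 98 mm, top 96 mm above the table: ten tube wells of 11 mm in two rows of five along y (some with closed micro-tubes, lids 6 mm proud) and in front of them, alone in the middle, the one small thermometer well. Two screw heads flank it.
- well (a point): Mouth of the thermometer well (6.5 mm round, straight, 50 mm deep, flat bottom) at the height of the block's top, if the block stood centred in the chamber; z up, axes as the heater's. But the block fits loosely: it stands up to 6 mm off centre along x and along y, the well with it (not turned; it stays put in use; its place is not reported). The well must be found by eye or by light touch.
- dial_grip (a point): Point on the axis of the heater's black bar knob, 24 mm off the console's face, where to grip. z: the knob's axis, out of the console; x: direction of the bar's pointer end (white line). The bar is 34 mm long, 11 mm thick and stands up to 30 mm off the console, on a flat round skirt 39 mm wide, 4 mm high. The knob is 20 mm right (-y) of the console's middle.
- dial (a joint): Turn of the knob in rad, growing clockwise as seen looking at the console. 0 is the off stop (pointer 72 degrees left of straight up the slope). Sprung clicks every 24 degrees (0.419 rad), each taking about 0.15 N m to pass; third click 1.257 (pointer straight up the slope), upper stop 2.513. It starts in off, the first or the second click and comes to rest only in clicks.
- probe: Cordless stem thermometer, loose, 45 g, 205 mm long: steel stem 5 mm thick with a round nose (a push of over 30 N against the heater would bend it), round white handle 17.6 mm thick from 140 to 188 mm, black cap to 205 mm. Origin: nose; z along the stem to the handle. It leans about 30 degrees in the beaker, nose on its bottom, stem in the spout facing roughly to the robot, handle over the rim.
- probe_tip (a point): The end of the thermometer's round nose (its body's origin); z along the stem to the handle.
- probe_grip (a point): Middle of the thermometer's white handle, 167 mm from the nose; z along the stem away from the nose.
- beaker: Clear three-cornered plastic beaker, loose, 0.25 kg, about 100 mm wide and 103 mm tall, wall about 2 mm. Origin: middle of its underside, z up; the spout in which the stem leans is at its -x.
- tube: Bystander: 50 ml screw-cap tube with blue cap, standing, 35 mm wide, 117 mm tall. Origin at its foot.
- pen: Bystander: felt marker lying on the table, 137 mm long, 15 mm high. Origin at the middle of its underside.
- carton: Bystander: small wipes carton, 77 by 114 mm, 58 mm high. Origin at the middle of its underside.
There are look-alikes about, which are no part of the job. Leave any blue or brown look-alike of the beaker alone.

How it is judged:
By the outcome, as a careful person would: the job done as asked, in the order asked, and still so for the second after the job is handed in, with the robot touching nothing.
It also fails if it takes over 72 s, if anything falls off the work surface, if the arm or the gripper's body presses on something with over 40 N, if the wrist force passes 120 N, or if a joint passes its speed limit or range.

### The arm

A 6-joint arm with a two-finger parallel gripper is mounted at the origin on a cart in front of the work surface, level with it; the furniture and walls round the work are solid. World frame = base frame: x ahead of the robot, y to its left, z up, the work surface at z = 0. Lengths are in m, angles in rad, forces in N, time in s.
With the tool pointing down it reaches from about 0.325 to 0.75 m from the base axis. Payload 7.6 kg.
Tool frame: the origin (TCP) lies on the centre line of the jaws, within the pads' length; the fingertips stand 11 mm ahead of it and the grasp point (between the pads) lies 8 mm behind it; z points along the fingers, y is the line along which they close (so a half turn about z gives the same grasp; the last joint's range is limited). The gripper opens to 85 mm and grips with 20 to 120 N. Pads are 22 mm wide; open, the fingers measure 114 mm over their backs; the gripper's body (76 mm by 85 mm) begins 54 mm behind the grasp point. The pads swing forward as they close: fully open they stand 13 mm farther back than shut.
Start: joints at [1.221, 0.052, 1.401, -0, 1.689, -0.07], TCP at [0.145, 0.505, 0.242] pointing down, gripper open.
Joint ranges: [-2.9, 2.9], [-0.91, 2.17], [0.12, 2.37], [-1.06, 4.2], [0.26, 2.73], [-2.93, 2.93]. Speed limits (rad/s): [2.57, 2.57, 3.01, 3.14, 3.14, 3.14].

### API

Orientations are given as a unit quaternion [x, y, z, w].
In Python, from bench import bot gives the robot as it stands. The module is installed in compiled form; this text tells all that it offers.
- The arm moves only by the tool apply_moves, never from a script. Its argument "motion" is a list of rows, each a list of 7 numbers: the finger opening in mm, from 0 to 85.4, then the shift along the tool's x, y, z in units of 40 mm (1.0 is 40 mm), then the turn, a rotation vector about the tool's x, y, z in units of 8 degrees (1.0 is 8 degrees). In form: [[grip, dx, dy, dz, wx, wy, wz], ...]. A call has 1 to 8 rows; each row is the pose to reach, as a shift and turn from the pose commanded when the call began, along the tool's axes at that moment; what a row does not reach only later rows make up. A row lasts 1/8 s, in which the tool goes at most 62.5 mm and 10.7 degrees, less where a joint would pass 70% of its speed; a pose out of reach is approached as far as the arm can. A call with a gripper value outside its range is refused whole. The fingers move at their own pace and stop on an object; the grip force is fixed at half the most. Time passes only in rows, so rows that repeat a pose let the fingers close. It gives the time, the measured TCP pose, the force, the opening and the grip force at its end, in the units of the state.
- bot.get_obs(): the state, without advancing time (a new reading comes with each control period).
- bot.grab_frame(name): name is "scene" or "top" or "wrist"; returns a dict with "frame" (480x640x3 uint8, blue, green, red), "mtx" (3x3 intrinsics, pixels), "R" (3x3) and "t" (3): a world point X has camera coordinates R X + t; the wrist camera has in their place "hand_eye" (4x4, takes a point from camera to tool coordinates, whose origin is the TCP and whose axes are the flange's). Camera axes: x right, y down, z forward; pixel columns grow to the right and rows downward; lengths in m; the calibration is good to about 2 mm. A picture is of the moment at which its call begins: read the wrist's pose just before it. There is no depth.
- bot.close_job(): hands the job in; it is judged then, once.
The state is a dict: "clock": time; "joints": joint angles; "qd": joint speeds; "joint_torque": joint torques, N m; "ee_pos": TCP position; "tcp_rot": TCP orientation; "ft_force": force on the tool from outside, world axes, zero at the start; "moment": the same for the moment, N m; "grip_width": finger opening in m; "grasp_force": force on a finger pad.
Only numpy, scipy, OpenCV 4.12 (cv2) and the standard library are available. Lean on these libraries where they do the work, as an engineer would, in place of code of your own. Each camera call takes 0.05 s, during which the arm holds its last target. There are 200 camera calls.

## Working session

There is one attempt and no reset: what is moved stays moved. The work goes in short steps, Python scripts to look and compute and a tool call to move; the robot and the scene stay as the last step left them, time stands still between calls to the robot, and variables do not carry over. Pictures are saved under pics/ and viewed, at most 10 in all, crops included, and the job is handed in when it is done.

Besides the shell and the picture viewer there is one more tool, called after "Call:" as a command line: name --pt "numbers of a row" for each row, then --argument value for the rest. apply_moves: Moves the arm, as the interface text tells. Its arguments: {"type":"object","properties":{"motion":{"type":"array"}},"required":["motion"]}

```bash
mkdir -p pics; cat > h.py <<'E'
import numpy as np, cv2
from bench import bot
from scipy.spatial.transform import Rotation as Ro
def save(n,f): cv2.imwrite('pics/'+n+'.png',f)
def cam(name):
    o=bot.get_obs(); g=bot.grab_frame(name)
    if name=='wrist':
        T=np.eye(4);T[:3,:3]=Ro.from_quat(o['tcp_rot']).as_matrix();T[:3,3]=o['ee_pos']
        M=T@np.array(g['hand_eye']); R=M[:3,:3].T; t=-R@M[:3,3]
    else: R=np.array(g['R']);t=np.array(g['t']).ravel()
    return g['frame'],np.array(g['mtx']),R,t
def ray(K,R,t,u,v):
    d=R.T@np.linalg.solve(K,[u,v,1.]); return -R.T@t,d/np.linalg.norm(d)
def onz(c,u,v,z):
    o,d=ray(*c[1:],u,v); return o+d*(z-o[2])/d[2]
def proj(c,X):
    p=c[1]@(c[2]@np.array(X)+c[3]); return p[:2]/p[2]
def tri(obs):
    A=np.zeros((3,3));b=np.zeros(3);rs=[ray(*c[1:],*p) for c,p in obs]
    for o,d in rs: P=np.eye(3)-np.outer(d,d);A+=P;b+=P@o
    X=np.linalg.solve(A,b);return X,[np.linalg.norm((np.eye(3)-np.outer(d,d))@(X-o)) for o,d in rs]
E
python3 - <<'E'
from h import *
import pickle
o=bot.get_obs();print({k:np.round(v,3) for k,v in o.items()})
cs={n:cam(n) for n in('scene','top')}
pickle.dump(cs,open('c0.pkl','wb'))
for n in cs: save(n+'0',cs[n][0]); print(n,ray(*cs[n][1:],320,240),cs[n][1][0,0])
E
```

```text
{'clock': np.float64(0.0), 'joints': array([ 1.221,  0.053,  1.402, -0.   ,  1.689, -0.07 ]), 'qd': array([ 0.   , -0.   , -0.   , -0.002, -0.001, -0.   ]), 'joint_torque': array([-2.0000e-03, -3.8167e+01, -3.6017e+01, -0.0000e+00,  6.0000e-03,
        0.0000e+00]), 'ee_pos': array([0.145, 0.504, 0.241]), 'tcp_rot': array([ 0.139,  0.99 , -0.001, -0.   ]), 'ft_force': array([ 1.077,  0.2  , -0.162]), 'moment': array([-0.008, -0.061, -0.012]), 'grasp_force': np.float64(0.0), 'grip_width': np.float64(0.086)}
scene (array([0.23228476, 0.62089129, 1.03873813]), array([ 0.27026651, -0.58438551, -0.76514678])) 525.1063868694015
top (array([ 0.31154084, -0.09577317,  1.36281281]), array([ 0.21557554,  0.00788617, -0.97645532])) 572.6921723594086
```

View pics/scene0.png

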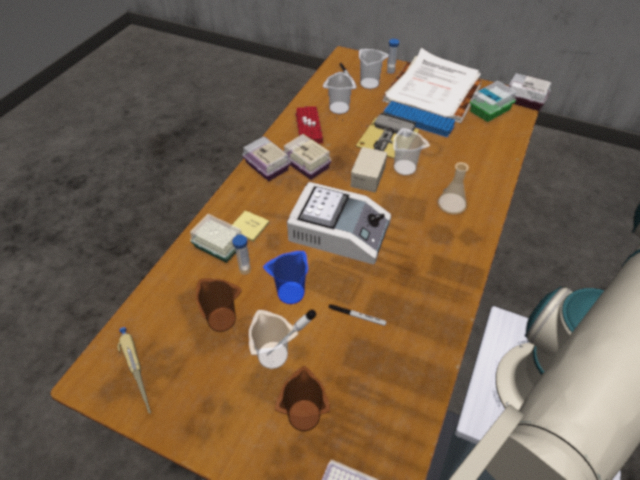

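View pics/top0.png

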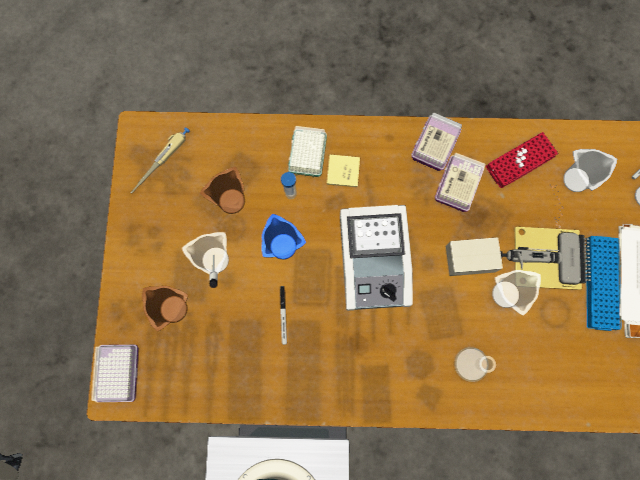

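Top view: the clear beaker at top (207,252) holds a white-handled, black-capped thermometer (cap at (213,283)). The heater is at (377,257), its knob at (388,291). Other candidates are brown beakers at (227,192) and (165,306), a blue one at (283,238), and empty clear ones at (515,291) and (590,168). Only the one at (207,252) is clear and holds the probe. I'll confirm it with one enlarged crop.

```bash
python3 - <<'E'
from h import *
import pickle
cs=pickle.load(open('c0.pkl','rb'));T=cs['top'];S=cs['scene']
a=cv2.resize(T[0][225:295,170:240],(400,400),interpolation=3)
b=cv2.resize(S[0][300:380,240:320],(400,400),interpolation=3)
c=cv2.resize(T[0][200:320,325:425],(375,450),interpolation=3)[:200]
save('crop1',np.hstack([a,b]))
for n,u,v,z in [('cap end',213,286,.18),('mouth l',185,250,.103),('mouth r',225,238,.103),('foot',216,261,0.003),('heat corners',342,208,.084),('',406,206,.084),('',411,306,.03),('',350,308,.03),('knob',388,291,.06),('bezel',348,214,.087),('',402,213,.087),('',404,254,.087),('',348,259,.087)]: print(n,onz(T,u,v,z).round(3))
print('scene foot',onz(S,272,355,.003).round(3))
print('cap tri',tri([(T,(213,284)),(S,(312,315))]))
E
```

```text
cap end [0.47  0.134 0.18 ]
mouth l [0.56  0.217 0.103]
mouth r [0.59  0.129 0.103]
foot [0.554 0.165 0.003]
heat corners [ 0.671 -0.135  0.084]
 [ 0.679 -0.283  0.084]
 [ 0.453 -0.3    0.03 ]
 [ 0.446 -0.158  0.03 ]
knob [ 0.483 -0.243  0.06 ]
bezel [ 0.656 -0.149  0.087]
 [ 0.661 -0.273  0.087]
 [ 0.565 -0.277  0.087]
 [ 0.551 -0.15   0.087]
scene foot [0.557 0.17  0.003]
cap tri (array([0.47493333, 0.13583588, 0.17061776]), [np.float64(0.00045159151707725915), np.float64(0.0004515915170772497)])
```

View pics/crop1.png

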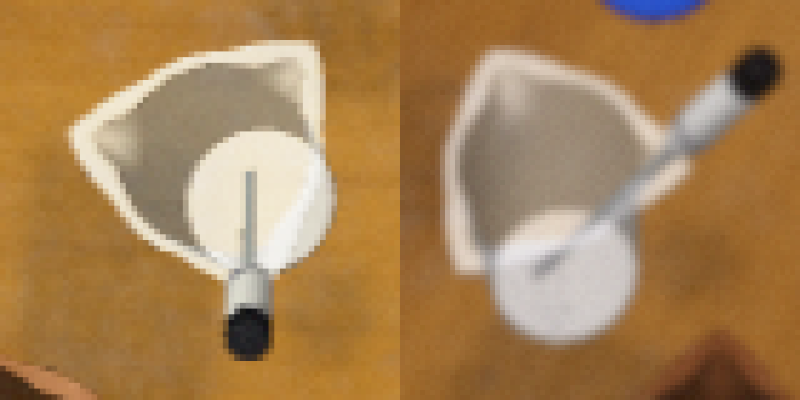

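The crop confirms it: clear beaker, stem nose at top (213.8,254.8), black cap end at (213.2,283.3), white handle leaning to the robot in the spout.

```bash
cat >> h.py <<'E'
def step(p,Rm,o=None):
    """shift/40mm and rotvec/8deg in tool axes from the present pose to (p,Rm)"""
    o=o or bot.get_obs(); R0=Ro.from_quat(o['tcp_rot'])
    s=R0.inv().apply(np.array(p)-o['ee_pos'])/.04
    w=np.degrees((R0.inv()*Ro.from_matrix(Rm)).as_rotvec())/8
    return s.round(3),w.round(3)
def frame(z,y):
    z=np.array(z)/np.linalg.norm(z);y=np.array(y,float);y-=z*(z@y);y/=np.linalg.norm(y)
    return np.column_stack([np.cross(y,z),y,z])
E
python3 - <<'E'
from h import *
import pickle
cs=pickle.load(open('c0.pkl','rb'));T=cs['top'];S=cs['scene']
N,e1=tri([(T,(213.7,254.7)),(S,(268,354))]);C,e2=tri([(T,(213.2,283.3)),(S,(311.4,314.4))]);B,e3=tri([(T,(213.7,272.2)),(S,(299,326))])
print(N,e1[0],C,e2[0],B,e3[0],np.linalg.norm(C-N),np.linalg.norm(B-N))
d=(C-N)/np.linalg.norm(C-N);print(d,np.degrees(np.arccos(d[2])))
G=C-d*.038; R=frame(-d,[0,1,0])
print('G',G)
for off in (.12,.0): print(off,step(G-d*.008+d*off,R),(G-d*.008+d*off).round(3))
g=bot.grab_frame('wrist');print(g['hand_eye'],g['mtx'])
E
```

```text
[0.56821056 0.17110059 0.00236581] 0.0016106626170208976 [0.47636993 0.13540806 0.17117866] 0.00042190546768545593 [0.50395494 0.14421043 0.12445078] 0.003774110305342188 0.1954646632998391 0.14055819293327315
[-0.46985792 -0.18260349  0.86364894] 30.27121158442294
G [0.49422454 0.14234699 0.13836   ]
0.12 (array([-9.77 , -7.141,  0.171]), array([-1.789, -3.361, -2.282])) [0.442 0.122 0.235]
0.0 (array([-10.974,  -6.222,   2.76 ]), array([-1.789, -3.361, -2.282])) [0.498 0.144 0.131]
[[ 5.75975666e-04 -9.49795793e-01 -3.12869973e-01  7.92749354e-02]
 [ 9.99999236e-01  8.89175749e-04 -8.58376268e-04  1.37001717e-03]
 [ 1.09347856e-03 -3.12869239e-01  9.49795580e-01 -1.32549517e-01]
 [ 0.00000000e+00  0.00000000e+00  0.00000000e+00  1.00000000e+00]] [[421.92161002   0.         321.48226115]
 [  0.         421.92161002 244.89713139]
 [  0.           0.           1.        ]]
```

Call:
apply_moves --pt "50 -9.8 -7.1 0.1 -1.8 -3.36 -2.28" --pt "50 -9.8 -7.1 0.1 -1.8 -3.36 -2.28" --pt "50 -9.8 -7.1 0.1 -1.8 -3.36 -2.28" --pt "50 -9.8 -7.1 0.1 -1.8 -3.36 -2.28" --pt "50 -9.8 -7.1 0.1 -1.8 -3.36 -2.28" --pt "50 -9.8 -7.1 0.1 -1.8 -3.36 -2.28" --pt "50 -9.8 -7.1 0.1 -1.8 -3.36 -2.28" --pt "50 -9.8 -7.1 0.1 -1.8 -3.36 -2.28"

```text
clock: 1.15
ee_pos: [0.4443, 0.1209, 0.2384]
tcp_rot: [-0.021, 0.965, 0.09, 0.246]
ft_force: [0.6, -0.3, -0.0]
grip_width: 0.0497
grasp_force: 0.0
```

```bash
python3 - <<'E'
from h import *
import pickle
o=bot.get_obs();c=cam('wrist');pickle.dump((o,c),open('w1.pkl','wb'));save('w1',c[0])
print(o['clock'],o['ee_pos'],o['tcp_rot'],o['grip_width'],o['joints'].round(2),o['ft_force'])
for X in ([0.4764,.1354,.1712],[0.504,.1442,.1245],[0.568,.171,.0024]): print(proj(c,X))
E
```

```text
1.15 [0.44425475 0.1208877  0.23838135] [-0.02127046  0.96475212  0.09008527  0.24634439] 0.04969707393831044 [ 0.11 -0.55  1.98  0.14  1.2  -1.53] [ 0.64991524 -0.34660561 -0.00573458]
[320.56477163 256.55147308]
[318.74230074 230.46728902]
[320.72604629 187.18136525]
```

View pics/w1.png

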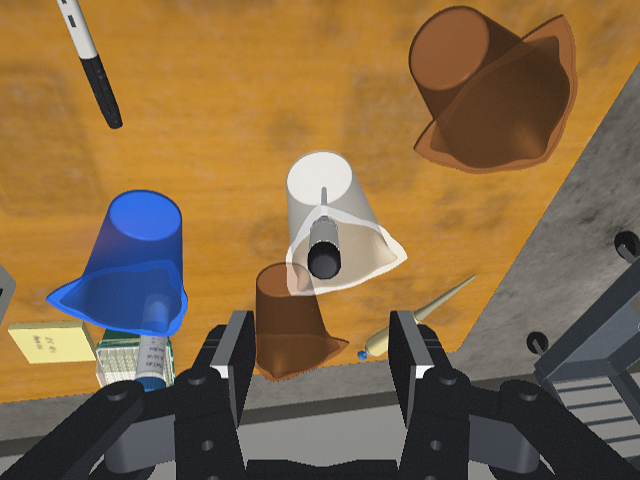

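Wrist view: cap centre at (324,260), stem running up to the nose at (323,188), between the jaws. It sits about 3 px to the right of the prediction, so the target is good. I'll approach along the stem.

```bash
python3 - <<'E'
from h import *
o=bot.get_obs();d=np.array([-0.4699,-0.1826,.8636]);R=frame(-d,[0,1,0])
# keep current tool yaw: closing line
R0=Ro.from_quat(o['tcp_rot']).as_matrix();print(R0.round(3),R.round(3))
P=np.array([.4764,.1354,.1712])-.039*d+R[:,1]*.0015-R[:,0]*.001
print(P,step(P+.05*d,R),step(P,R))
E
```

```text
[[-0.878 -0.082  0.472]
 [ 0.006  0.984  0.181]
 [-0.479  0.161 -0.863]] [[-0.878 -0.087  0.47 ]
 [ 0.     0.983  0.183]
 [-0.478  0.16  -0.864]]
[0.49547358 0.14399618 0.13823814] (array([0.117, 0.148, 1.602]), array([-0.015,  0.019, -0.037])) (array([0.12 , 0.15 , 2.852]), array([-0.015,  0.019, -0.037]))
```

Call:
apply_moves --pt "50 0.1 0.13 1.0 0 0 0" --pt "50 0.12 0.15 1.8 0 0 0" --pt "50 0.12 0.15 2.4 0 0 0" --pt "50 0.12 0.15 2.85 0 0 0" --pt "50 0.12 0.15 2.85 0 0 0" --pt "50 0.12 0.15 2.85 0 0 0"

```text
clock: 1.95
ee_pos: [0.4922, 0.1504, 0.1393]
tcp_rot: [-0.022, 0.965, 0.09, 0.246]
ft_force: [0.1, -0.2, 0.6]
grip_width: 0.0504
grasp_force: 0.0
```

```bash
python3 - <<'E'
from h import *
import pickle
o=bot.get_obs();c=cam('wrist');save('w2',c[0])
print(o['ee_pos'],o['ft_force'].round(2))
E
```

```text
[0.4921823  0.15044327 0.13929843] [ 0.12 -0.24  0.57]
```

View pics/w2.png

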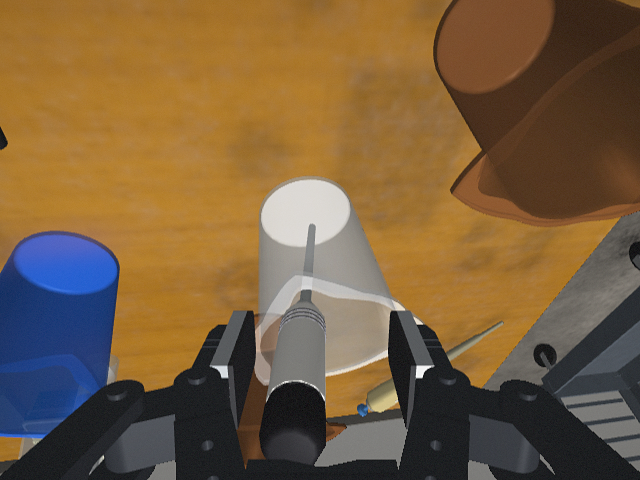

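Wrist view: handle (centre about (301,350)) is between the jaws but 5 mm to tool −y of their centre. Stem and tool axes are parallel, and the grip falls mid-handle. I'll centre, then close.

Call:
apply_moves --pt "50 0 -0.13 0 0 0 0" --pt "50 0 -0.13 0 0 0 0" --pt "10 0 -0.13 0 0 0 0" --pt "10 0 -0.13 0 0 0 0" --pt "10 0 -0.13 0 0 0 0" --pt "10 0 -0.13 0 0 0 0" --pt "10 0 -0.13 0 0 0 0" --pt "10 0 -0.13 0 0 0 0"

```text
clock: 3.0
ee_pos: [0.4927, 0.1453, 0.1379]
tcp_rot: [-0.022, 0.965, 0.09, 0.246]
ft_force: [-0.7, -1.1, 2.4]
grip_width: 0.0162
grasp_force: 58.4
```

Call:
apply_moves --pt "10 -0.05 0 -0.3 0 0 0" --pt "10 -0.08 0 -0.8 0 0 0" --pt "10 -0.1 0 -1.5 0 0 0" --pt "10 -0.1 0 -2.3 0 0 0" --pt "10 -0.1 0 -3.1 0 0 0" --pt "10 -0.1 0 -3.9 0 0 0" --pt "10 -0.1 0 -4.2 0 0 0" --pt "10 -0.1 0 -4.2 0 0 0"

```text
clock: 4.0
ee_pos: [0.4171, 0.1141, 0.2851]
tcp_rot: [-0.022, 0.965, 0.09, 0.246]
ft_force: [0.4, 0.9, -1.0]
grip_width: 0.0162
grasp_force: 58.4
```

```bash
python3 - <<'E'
from h import *
import pickle
o=bot.get_obs()
T=cam('top');S=cam('scene');c=cam('wrist');pickle.dump((o,T,S,c),open('w3.pkl','wb'))
print(o['ee_pos'],o['tcp_rot'].round(4),o['grip_width'],o['ft_force'],o['joints'].round(2))
save('w3',np.hstack([cv2.resize(c[0],(400,300),interpolation=3),cv2.resize(T[0][160:310,150:350],(400,300),interpolation=3)]))
# upright over beaker side then over heater
for p in ([.50,.0,.35],[.565,-.205,.33]): print(p,step(p,frame([0,0,-1],[-.054,.9985,0])))
E
```

```text
[0.41714419 0.11413786 0.28507743] [-0.0222  0.9647  0.0904  0.2464] 0.016198819375379935 [ 0.44186875  0.90332068 -0.98891143] [ 0.09 -0.64  1.95  0.15  1.33 -1.52]
[0.5, 0.0, 0.35] (array([-2.625, -2.715, -1.004]), array([ 1.211,  3.578, -0.055]))
[0.565, -0.205, 0.33] (array([-3.821, -7.974, -0.76 ]), array([ 1.211,  3.578, -0.055]))
```

View pics/w3.png

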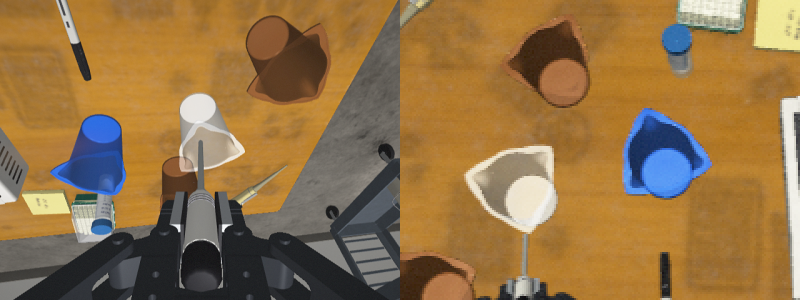

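The probe is held firmly and aligned (nose at wrist (321,227)), and the beaker still stands. Next: upright, over the heater.

Call:
apply_moves --pt "10 -0.7 -0.7 -0.9 0.3 0.9 0" --pt "10 -1.6 -1.7 -1.1 0.7 2.0 0" --pt "10 -2.4 -2.8 -1.05 1.0 3.0 -0.05" --pt "10 -2.9 -4.2 -1.0 1.21 3.58 -0.05" --pt "10 -3.3 -5.6 -0.9 1.21 3.58 -0.05" --pt "10 -3.6 -6.8 -0.85 1.21 3.58 -0.05" --pt "10 -3.8 -7.7 -0.8 1.21 3.58 -0.05" --pt "10 -3.82 -7.97 -0.76 1.21 3.58 -0.05"

```text
clock: 5.15
ee_pos: [0.5652, -0.2067, 0.3289]
tcp_rot: [-0.026, 1.0, 0.001, -0.001]
ft_force: [0.1, -0.5, -1.0]
grip_width: 0.016
grasp_force: 58.6
```

Call:
apply_moves --pt "10 0 0 0 0 0 0" --pt "10 0 0 0 0 0 0" --pt "10 0 0 0 0 0 0"

```text
clock: 5.52
ee_pos: [0.5649, -0.2039, 0.3326]
tcp_rot: [-0.027, 1.0, 0.0, 0.002]
ft_force: [0.5, -0.8, -0.6]
grip_width: 0.0163
grasp_force: 58.6
```

```bash
python3 - <<'E'
from h import *
import pickle
o=bot.get_obs()
T=cam('top');S=cam('scene');c=cam('wrist');pickle.dump((o,T,S,c),open('w4.pkl','wb'))
print(o['ee_pos'],o['tcp_rot'].round(4),o['grip_width'],o['ft_force'],o['joints'].round(2),Ro.from_quat(o['tcp_rot']).as_matrix().round(4))
save('w4',c[0])
E
```

```text
[ 0.56490597 -0.2038679   0.33258585] [-2.730e-02  9.996e-01  1.000e-04  1.600e-03] 0.01626564227233344 [ 0.45363197 -0.83924363 -0.64665291] [-0.41  0.27  0.98  0.    1.89 -2.03] [[-9.985e-01 -5.470e-02  3.200e-03]
 [-5.470e-02  9.985e-01  3.000e-04]
 [-3.200e-03  1.000e-04 -1.000e+00]]
```

View pics/w4.png

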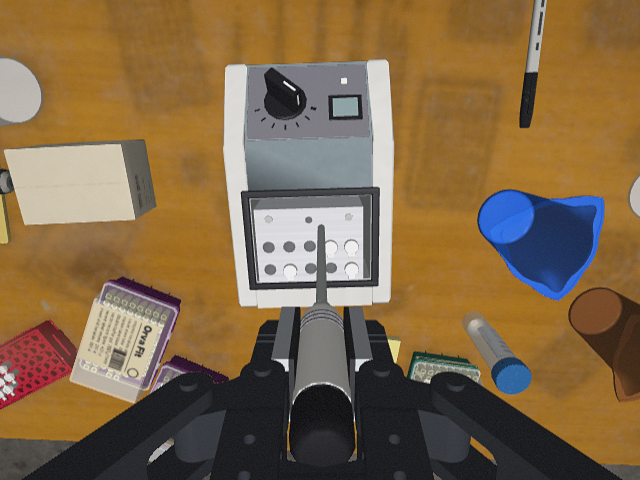

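Wrist view: heater seen from above. The thermometer well is the small dark hole at (308,219) between screw heads (268,219) and (348,216), the nose is at (320,226), and the knob is around (285,97). I'll measure the well and nose numerically.

```bash
cat >> h.py <<'E'
def well(c,uv,r=12,thr=110):
    u,v=map(int,np.round(uv)); g=cv2.cvtColor(c[0],6)[v-r:v+r+1,u-r:u+r+1]
    n,l,s,ce=cv2.connectedComponentsWithStats((g<thr).astype(np.uint8))
    return [(ce[i]+[u-r,v-r],s[i,4]) for i in range(1,n) if s[i,4]>8]
E
python3 - <<'E'
from h import *
import pickle
o,T,S,c=pickle.load(open('w4.pkl','rb'))
g=cv2.cvtColor(c[0],6)
for t in (90,120,150): print(t,well(c,(308,219),9,t),well(c,(268,219),9,t),well(c,(348,216),9,t))
print(g[212:228,300:330])
for i in (230,240,255,270): print(i,g[i,308:334])
for uv in ((308,219),(268,219),(348,216)): print(onz(c,*uv,.096).round(4))
for uv in ((246,190),(377,188),(381,287),(246,292)): print('bez',onz(c,*uv,.087).round(4))
print(ray(*c[1:],320,240))
E
```

```text
90 [] [] []
120 [(array([308.38461538, 219.65384615]), np.int32(26))] [] []
150 [(array([308.39393939, 219.48484848]), np.int32(33))] [] []
[[221 221 219 220 220 220 221 221 221 220 220 220 220 220 220 220 220 219
  220 219 220 219 219 220 220 219 219 219 219 220]
 [220 219 219 220 220 219 220 221 221 220 220 220 219 220 220 220 220 220
  220 219 221 220 220 221 220 219 219 220 220 221]
 [220 220 220 220 220 220 222 223 222 221 221 223 222 222 222 221 222 221
  222 222 222 222 221 222 222 222 222 221 221 222]
 [221 221 221 222 221 222 223 224 222 223 223 223 221 222 222 223 222 221
  222 221 222 222 221 222 222 221 221 221 221 221]
 [219 220 220 220 220 222 223 191 177 178 208 221 222 221 220 221 219 220
  220 220 221 220 221 220 219 221 221 221 221 221]
 [218 220 219 220 221 206 161 131 117 122 146 188 223 220 219 220 219 219
  220 220 218 220 221 220 221 220 220 221 220 221]
 [219 220 220 223 225 155  99 108 113 112 107 131 224 223 221 221 220 221
  221 221 222 222 222 222 222 221 222 221 223 221]
 [221 220 220 220 227 126 106 111 116 115 111 104 208 223 222 219 221 220
  220 221 2
[... 1079 characters left out ...]
24 169  85  94  96  94  91  87 122 228
 220 220 220 220 219 219 220 220]
240 [199 184 189 186 218 229 229 229 234 136  87  95  93  97  95  93  85 208
 210 176 147 144 140 132 160 163]
255 [224 223 224 223 224 224 224 226 235  79  90  94  95  95  95  91  88 122
 234 205 240 238 226 238 238 239]
270 [113 115 115 113 115 114 108 102 142  87  94  93  94  93  95  96  94  88
 100 111 115 115 116 116 116 112]
[ 0.5842 -0.2147  0.096 ]
[ 0.5862 -0.2507  0.096 ]
[ 0.5794 -0.1788  0.096 ]
bez [ 0.5626 -0.2721  0.087 ]
bez [ 0.5543 -0.1539  0.087 ]
bez [ 0.6511 -0.1407  0.087 ]
bez [ 0.6638 -0.2722  0.087 ]
(array([ 0.48569266, -0.20747394,  0.46476261]), array([ 0.30419591,  0.01211823, -0.95253241]))
```

```bash
cat >> h.py <<'E'
def stemfit(S0,S,X0,X1,half=9):
    """centre of the changed pixels across the predicted line X0(nose)->X1; gives fitted points"""
    a,b=proj(S,X0),proj(S,X1);n=int(np.linalg.norm(b-a));t=(b-a)/np.linalg.norm(b-a);q=np.array([-t[1],t[0]])
    D=cv2.absdiff(S0[0],S[0]).sum(2).astype(np.float32);w=np.arange(-half,half+.01,.25);s=np.arange(-8,n,1.)
    P=a+s[:,None,None]*t+w[None,:,None]*q
    return a,b,t,q,s,w,cv2.remap(D,P[...,0].astype(np.float32),P[...,1].astype(np.float32),1)
E
python3 - <<'E'
from h import *
import pickle
S0=pickle.load(open('c0.pkl','rb'))['scene']
o,T,S,c=pickle.load(open('w4.pkl','rb'))
R=Ro.from_quat(o['tcp_rot']).as_matrix();p=o['ee_pos']
nose=p+R@[0,.001,.155]; top=p+R@[0,.001,.03]
a,b,t,q,s,w,D=stemfit(S0,S,nose,top)
print(a,b,t)
for i in range(0,len(s),3): print(s[i],D[i,::3].astype(int))
E
```

```text
[338.23380286 186.79620048] [339.71908671 145.26772413] [ 0.03574258 -0.99936103]
-8.0 [12 10  9 10 17 17 15 14 19 18 18 16  7 13 14 12 12  9 10 12  8  7  8  9
  7]
-5.0 [20 18 18 18 14 15 14 14 16 14 15 17 17 17 18 18 18 24 17 14 22 11 16 19
 16]
-2.0 [18 17 19 20 19 14 13 13 12 11 11 10 11 19 13 12 17 19 19 16 11  8  6  8
 12]
1.0 [15 11 13 18 17  6  7  8 14 27 50 56 47 27 10 14 20 13  7  7  7  4  6 10
 14]
4.0 [13 11 11  8  8 13 15 10 17 39 60 72 62 34 12  6  5  6  3  8 10  7  6  9
  9]
7.0 [10  8 11 18 14  7  9 10 21 41 71 74 60 36 13 11 11 13 12 13 15 15  7 10
  9]
10.0 [11 10 13  9  7  7  9  6 18 39 63 69 53 33 16  8  8 10  9  3  4  5  7  9
 10]
13.0 [12 12 13 10  8 11 15 12 19 36 57 66 50 30 13  9  6  6  9 14 16 12  8 12
 12]
16.0 [11 12 13 13 11  8  7 12 19 36 55 69 54 31 12  5 16 16 16 18  9  6  6  8
  5]
19.0 [10  9  9 13 19 11  8 13 24 47 64 68 50 25 12 11  6  4  9 18  9  5  4  5
 10]
22.0 [ 5  9 13 13  5  9  7 11 26 47 62 64 46 29 16 12 18 11  6  4  4  7  7  6
  7]
25.0 [13  8  5  6  9  6 10 14 22 47 63 64 51 32 19  9  4  7 10 11 13 19 18 13
  7]
28.0 [14 17  7  8 14 22  9 11 26 51 68 62 44 30 12  7  8  2  7 10 10 11  6  7
 11]
31.0 [ 8  9 11 10 11 16 12 18 30 48 70 64 48 31 20 14  7  3 14 10  7  9  3  8
 10]
34.0 [10  8  5 13 14 12 10 12 23 42 64 65 51 30 10  5  7 11  6  8  9  8  6 10
  8]
37.0 [ 9  8 10 14 13 10  7  9 23 44 66 62 44 24  9 10  8  6  6 13 12 12 15 14
 11]
40.0 [ 5  8 11 12 12 10  9 11 30 52 70 71 50 29 15 12 10 13 17  8  8 10 12 10
  5]
```

```bash
cat >> h.py <<'E'
def nosetool(c,o,uv,L):
    """nose centre in tool coords from pixel, at tool depth L"""
    R=Ro.from_quat(o['tcp_rot']).as_matrix();a,d=ray(*c[1:],*uv);a=R.T@(a-o['ee_pos']);d=R.T@d
    return a+d*(L-a[2])/d[2]
E
python3 - <<'E'
from h import *
import pickle
o,T,S,c=pickle.load(open('w4.pkl','rb'))
n=nosetool(c,o,(320.8,227.2),.1525);n2=nosetool(c,o,(320.8,227.2),.1565);W=onz(c,308.4,219.5,.096)
print(n,n2,W)
R=frame([0,0,-1],[-.054,.9985,0])
P=W-R@[n[0],n[1],0];P[2]=.096+.155+.012
print(P,step(P,R))
# check well in top and scene views
print(proj(T,W),proj(S,W))
S0=pickle.load(open('c0.pkl','rb'));u,v=np.round(proj(S0['top'],W)).astype(int);print(u,v);print(cv2.cvtColor(S0['top'][0],6)[v-6:v+7,u-8:u+9])
E
```

```text
[-1.76487134e-03 -6.95913434e-05  1.52500000e-01] [-2.89677061e-03 -8.09907428e-05  1.56500000e-01] [ 0.58463369 -0.21428702  0.096     ]
[ 0.58286763 -0.21431283  0.263     ] (array([-0.43 , -0.274,  1.736]), array([0.001, 0.021, 0.001]))
[376.84858114 244.067654  ] [332.18475021 205.26633178]
377 244
[[240 239 240 239 241 241 241 239 241 240 240 240 241 241 240 241 241]
 [242 241 243 242 241 240 241 240 240 239 239 239 238 238 236 238 235]
 [238 238 238 237 237 235 237 237 238 237 238 236 237 235 236 236 235]
 [236 236 238 239 237 237 238 238 238 238 237 237 237 237 236 237 237]
 [237 238 237 238 238 236 237 235 234 235 235 235 236 236 237 236 235]
 [237 238 237 235 236 236 236 220 139 139 204 236 235 235 234 236 235]
 [237 236 237 237 237 236 233 194 119 142 207 237 238 238 238 238 238]
 [239 238 239 239 238 240 238 228 186 197 225 239 238 237 237 237 237]
 [240 239 239 240 239 239 239 240 238 238 239 238 237 238 239 239 238]
 [239 238 237 239 239 238 239 239 237 239 239 237 237 236 237 237 236]
 [236 236 235 234 236 235 234 234 236 233 234 233 228 211 213 204 182]
 [182 182 180 182 174 150 150 150 143 120 120 119 115 115 119 118 115]
 [119 118 117 118 117 115 119 119 119 118 118 119 120 116 115 119 117]]
```

Call:
apply_moves --pt "10 -0.25 -0.15 0 0 0 0" --pt "10 -0.43 -0.27 0.2 0 0.02 0" --pt "10 -0.43 -0.27 0.9 0 0.02 0" --pt "10 -0.43 -0.27 1.5 0 0.02 0" --pt "10 -0.43 -0.27 1.7 0 0.02 0" --pt "10 -0.43 -0.27 1.7 0 0.02 0" --pt "10 -0.43 -0.27 1.7 0 0.02 0" --pt "10 -0.43 -0.27 1.7 0 0.02 0"

```text
clock: 6.68
ee_pos: [0.5831, -0.2149, 0.2651]
tcp_rot: [-0.027, 1.0, -0.0, 0.001]
ft_force: [0.7, -0.5, -0.3]
grip_width: 0.016
grasp_force: 58.6
```

```bash
python3 - <<'E'
from h import *
import pickle
o=bot.get_obs()
T=cam('top');S=cam('scene');c=cam('wrist');pickle.dump((o,T,S,c),open('w5.pkl','wb'))
print(o['ee_pos'],o['tcp_rot'].round(4),o['ft_force'])
W=[.58463,-.21429,.096];u,v=proj(c,W);print(u,v)
R=Ro.from_quat(o['tcp_rot']).as_matrix();print('nose pred',proj(c,o['ee_pos']+R@[-.00176,-.00007,.1525]))
save('w5',cv2.resize(c[0][180:300,240:400],(800,600),interpolation=2))
E
```

```text
[ 0.58305597 -0.21489023  0.26511917] [-2.660e-02  9.996e-01 -2.000e-04  6.000e-04] [ 0.6904807  -0.45111297 -0.34766607]
321.20629409630874 221.00198153901243
nose pred [320.23600665 227.62221233]
```

View pics/w5.png

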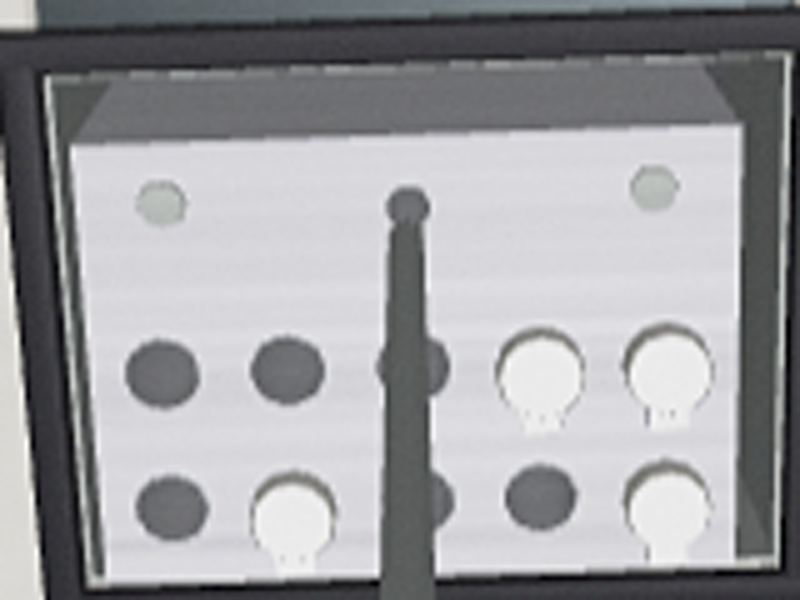

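Crop: well centre at full-frame (321.6,221.2), nose tip centre at (321.0,227) directly above it and still about 14 mm high. That matches the prediction to under 1 px. I'll trim y by 0.5 mm and descend gently.

Call:
apply_moves --pt "10 0 0.013 0.1 0 0 0" --pt "10 0 0.013 0.2 0 0 0" --pt "10 0 0.013 0.25 0 0 0" --pt "10 0 0.013 0.25 0 0 0" --pt "10 0 0.013 0.25 0 0 0"

```text
clock: 7.45
ee_pos: [0.5828, -0.2142, 0.2541]
tcp_rot: [-0.027, 1.0, 0.0, -0.0]
ft_force: [-0.8, -0.5, -0.7]
grip_width: 0.0163
grasp_force: 58.6
```

```bash
python3 - <<'E'
from h import *
import pickle
o=bot.get_obs()
S=cam('scene');c=cam('wrist');pickle.dump((o,S,c),open('w6.pkl','wb'))
print(o['ee_pos'],o['ft_force'])
print(proj(c,[.58463,-.21429,.096]))
g=cv2.cvtColor(c[0],6);print(g[212:236,311:332])
S0=pickle.load(open('c0.pkl','rb'))['scene'];R=Ro.from_quat(o['tcp_rot']).as_matrix();p=o['ee_pos']
a,b,t,q,s,w,D=stemfit(S0,S,p+R@[-.0018,0,.155],p+R@[-.0018,0,.03])
for i in range(0,len(s),1):
  m=D[i]*(D[i]>30)*(abs(w)<3); print(s[i],int(m.max()),round(float((m*w).sum()/max(m.sum(),1)),2),end=' | ')
E
```

```text
[ 0.58280058 -0.21424852  0.25409029] [-0.78310749 -0.53219994 -0.73184206]
[320.28484912 225.05379   ]
[[218 216 217 215 216 215 216 216 217 216 216 218 216 216 215 216 216 217
  216 215 216]
 [214 216 215 215 214 216 214 214 215 214 215 216 216 216 215 216 214 216
  215 215 214]
 [215 215 216 214 215 216 215 216 215 215 216 215 216 216 217 217 215 216
  216 216 216]
 [216 216 216 218 217 216 217 216 216 216 216 215 217 217 217 216 216 217
  218 217 217]
 [216 217 217 217 215 215 217 218 217 217 217 215 216 217 215 216 217 217
  216 215 216]
 [215 215 215 217 216 216 216 217 216 216 216 216 215 216 216 216 216 216
  217 215 215]
 [216 217 215 217 217 218 217 216 216 217 217 217 217 218 217 218 218 217
  219 218 218]
 [218 218 218 217 219 217 219 219 219 219 219 219 219 218 218 218 217 217
  218 218 218]
 [216 217 217 195 217 218 219 218 218 217 219 217 218 219 218 217 215 217
  216 217 217]
 [215 215 217 176 218 217 217 185 161 158 162 170 200 218 218 215 217 215
  215 215 216]
 [215 216 216 203 218 220 169 126 104 105 107 116 142 184 217 217 217 216
  216 215 217]
 [216 215 216 218
[... 1140 characters left out ...]

-8.0 0 0.0 | -7.0 0 0.0 | -6.0 0 0.0 | -5.0 0 0.0 | -4.0 0 0.0 | -3.0 0 0.0 | -2.0 0 0.0 | -1.0 44 -0.23 | 0.0 118 -0.24 | 1.0 176 -0.18 | 2.0 188 -0.19 | 3.0 190 -0.19 | 4.0 196 -0.22 | 5.0 197 -0.26 | 6.0 197 -0.22 | 7.0 195 -0.28 | 8.0 194 -0.31 | 9.0 193 -0.3 | 10.0 206 -0.42 | 11.0 220 -0.32 | 12.0 215 -0.27 | 13.0 193 -0.21 | 14.0 171 -0.3 | 15.0 179 -0.34 | 16.0 177 -0.24 | 17.0 123 -0.15 | 18.0 72 -0.14 | 19.0 64 -0.28 | 20.0 68 -0.36 | 21.0 71 -0.29 | 22.0 68 -0.36 | 23.0 66 -0.45 | 24.0 67 -0.47 | 25.0 67 -0.47 | 26.0 65 -0.49 | 27.0 63 -0.5 | 28.0 62 -0.49 | 29.0 64 -0.52 | 30.0 64 -0.51 | 31.0 66 -0.41 | 32.0 68 -0.41 | 33.0 68 -0.5 | 34.0 67 -0.5 | 35.0 66 -0.5 | 36.0 66 -0.5 |
```

Nose and well agree to about 0.5 mm in y (stem 320.9 against well 320.2 px) and about 0.1 mm in x, 3 mm above the block. Enter slowly.

Call:
apply_moves --pt "10 0 -0.01 0 0 0 0" --pt "10 0 -0.01 0.05 0 0 0" --pt "10 0 -0.01 0.1 0 0 0" --pt "10 0 -0.01 0.15 0 0 0" --pt "10 0 -0.01 0.15 0 0 0"

```text
clock: 8.18
ee_pos: [0.5827, -0.2146, 0.2476]
tcp_rot: [-0.027, 1.0, 0.0, -0.0]
ft_force: [0.2, 0.7, 0.0]
grip_width: 0.016
grasp_force: 58.6
```

Call:
apply_moves --pt "10 0 0 0.05 0 0 0" --pt "10 0 0 0.1 0 0 0" --pt "10 0 0 0.15 0 0 0" --pt "10 0 0 0.2 0 0 0" --pt "10 0 0 0.2 0 0 0"

```text
clock: 8.8
ee_pos: [0.5827, -0.2146, 0.2397]
tcp_rot: [-0.027, 1.0, 0.0, -0.0]
ft_force: [-0.2, -0.3, -0.5]
grip_width: 0.0162
grasp_force: 58.6
```

No force 11 mm down, so it is in the well. Continue.

Call:
apply_moves --pt "10 0 0 0.1 0 0 0" --pt "10 0 0 0.2 0 0 0" --pt "10 0 0 0.3 0 0 0" --pt "10 0 0 0.4 0 0 0" --pt "10 0 0 0.4 0 0 0"

```text
clock: 9.43
ee_pos: [0.5826, -0.2145, 0.2234]
tcp_rot: [-0.027, 1.0, 0.0, -0.001]
ft_force: [0.4, -0.2, 0.1]
grip_width: 0.0164
grasp_force: 58.6
```

Call:
apply_moves --pt "10 0 0 0.1 0 0 0" --pt "10 0 0 0.2 0 0 0" --pt "10 0 0 0.3 0 0 0" --pt "10 0 0 0.35 0 0 0" --pt "10 0 0 0.35 0 0 0"

```text
clock: 10.05
ee_pos: [0.5827, -0.2146, 0.2097]
tcp_rot: [-0.027, 1.0, 0.0, -0.0]
ft_force: [0.3, -0.2, -0.5]
grip_width: 0.016
grasp_force: 58.6
```

Call:
apply_moves --pt "10 0 0 0.05 0 0 0" --pt "10 0 0 0.1 0 0 0" --pt "10 0 0 0.13 0 0 0" --pt "10 0 0 0.13 0 0 0"

```text
clock: 10.55
ee_pos: [0.5827, -0.2146, 0.2046]
tcp_rot: [-0.027, 1.0, 0.0, -0.0]
ft_force: [-0.1, -0.7, -0.8]
grip_width: 0.0159
grasp_force: 58.6
```

Call:
apply_moves --pt "10 0 0 0.02 0 0 0" --pt "10 0 0 0.04 0 0 0" --pt "10 0 0 0.04 0 0 0"

```text
clock: 10.92
ee_pos: [0.5827, -0.2146, 0.203]
tcp_rot: [-0.027, 1.0, 0.0, -0.0]
ft_force: [-0.2, 0.2, -0.6]
grip_width: 0.0164
grasp_force: 58.6
```

Call:
apply_moves --pt "10 0 0 0.02 0 0 0" --pt "10 0 0 0.03 0 0 0" --pt "10 0 0 0.03 0 0 0"

```text
clock: 11.3
ee_pos: [0.5829, -0.2146, 0.2023]
tcp_rot: [-0.027, 1.0, 0.0, 0.0]
ft_force: [0.9, 1.1, 2.1]
grip_width: 0.0161
grasp_force: 58.7
```

Call:
apply_moves --pt "10 0 0 0.01 0 0 0" --pt "10 0 0 0.02 0 0 0" --pt "10 0 0 0.02 0 0 0"

```text
clock: 11.68
ee_pos: [0.583, -0.2147, 0.2021]
tcp_rot: [-0.027, 1.0, -0.0, 0.0]
ft_force: [-1.0, 0.6, 5.1]
grip_width: 0.0164
grasp_force: 59.2
```

Contact builds at TCP z 0.202 (nose at 0.046, the well bottom) with 5 N. It is seated. Release and rise.

Call:
apply_moves --pt "25 0 0 0 0 0 0" --pt "40 0 0 0 0 0 0" --pt "40 0 0 0 0 0 0" --pt "40 0 0 0 0 0 0" --pt "40 0 0 -0.3 0 0 0" --pt "40 0 0 -1.0 0 0 0" --pt "40 0 0 -2.2 0 0 0" --pt "40 0 0 -2.6 0 0 0"

```text
clock: 12.68
ee_pos: [0.5834, -0.2149, 0.3102]
tcp_rot: [-0.027, 1.0, -0.001, 0.003]
ft_force: [-0.5, -0.3, 0.2]
grip_width: 0.0399
grasp_force: 0.0
```

```bash
python3 - <<'E'
from h import *
import pickle
# heater frame from wrist bezel corners (w4) + nominal chamber
o,T,S,c=pickle.load(open('w4.pkl','rb'))
E=cv2.cvtColor(c[0],6)
cor=np.array([onz(c,*uv,.087) for uv in ((243.5,191.5),(378.5,188),(381,288),(245.5,292))]);print(cor.round(4))
print(np.linalg.norm(np.diff(cor,axis=0),axis=1))
q=bot.get_obs();print(q['clock'],q['ee_pos'],q['ft_force'],q['joints'].round(2))
# knob colour stats in w4
u0,v0=255,60
cr=c[0][v0:v0+75,u0:u0+75];g=cv2.cvtColor(cr,6)
w=np.argwhere(g>170);print((w[:,::-1]+[u0,v0]).tolist()[:60])
d=(g<45).astype(np.uint8);n,l,s,ce=cv2.connectedComponentsWithStats(d)
for i in range(1,n):
  if s[i,4]>5: print(s[i],ce[i]+[u0,v0])
E
```

```text
[[ 0.5641 -0.2743  0.087 ]
 [ 0.5542 -0.1526  0.087 ]
 [ 0.6522 -0.1405  0.087 ]
 [ 0.6638 -0.2727  0.087 ]]
[0.12214505 0.0987111  0.13266024]
12.675 [ 0.58336291 -0.21491331  0.31016753] [-0.51433285 -0.25912537  0.24837105] [-0.41  0.33  0.96  0.    1.85 -2.04]
[[284, 81], [284, 82], [285, 82], [284, 83], [285, 83], [286, 83], [287, 83], [286, 84], [287, 84], [288, 84], [287, 85], [288, 85], [289, 85], [288, 86], [289, 86], [290, 86], [291, 86], [290, 87], [291, 87], [292, 87], [291, 88], [292, 88], [293, 88], [292, 89], [293, 89], [294, 89], [294, 90], [297, 96], [297, 97], [298, 97], [298, 98], [298, 99], [298, 100], [298, 101], [298, 102], [298, 103]]
[   9    8   42   51 1345] [281.90855019  95.79553903]
[73 36  2 24 25] [328.96 107.04]
[56 47  5  3  9] [312.77777778 108.        ]
```

```bash
python3 - <<'E'
from h import *
import pickle
o,T,S,c=pickle.load(open('w4.pkl','rb'));T0=pickle.load(open('c0.pkl','rb'))['top']
g=cv2.cvtColor(T0[0],6)[270:312,370:410];n,l,s,ce=cv2.connectedComponentsWithStats((g<50).astype(np.uint8))
for i in range(1,n):
  if s[i,4]>20: print(s[i],ce[i]+[370,270]); k=ce[i]+[370,270]
K,e=tri([(c,(282,95.8)),(T0,k)]);print(K,e)
xh=np.array([.9962,.0872,0]);yh=np.array([-.0872,.9962,0]);nn=-np.sin(.6109)*xh+[0,0,np.cos(.6109)]
R=frame(-nn,yh);print(nn)
P=K+nn*.11
print(P,step(P,R))
E
```

```text
[ 10  14  16  17 167] [388.61676647 291.05988024]
[ 0.48039022 -0.24210151  0.08168652] [np.float64(3.656547186415157e-05), np.float64(3.6565471864138684e-05)]
[-0.57142521 -0.05001835  0.81913211]
[ 0.41753345 -0.24760353  0.17179105] (array([ 4.203, -0.586,  3.437]), array([-0.094, -4.334, -0.23 ]))
```

Call:
apply_moves --pt "40 1.5 -0.2 0 0 0 0" --pt "40 3.0 -0.4 0 0 -0.5 0" --pt "40 4.0 -0.5 0.5 0 -1.8 -0.1" --pt "40 4.2 -0.58 1.5 -0.05 -3.0 -0.2" --pt "40 4.2 -0.58 2.5 -0.1 -4.0 -0.23" --pt "40 4.2 -0.58 3.3 -0.1 -4.33 -0.23" --pt "40 4.2 -0.58 3.43 -0.1 -4.33 -0.23" --pt "40 4.2 -0.58 3.43 -0.1 -4.33 -0.23"

```text
clock: 13.68
ee_pos: [0.4167, -0.247, 0.1694]
tcp_rot: [-0.042, 0.954, 0.015, 0.297]
ft_force: [0.3, 0.3, 1.0]
grip_width: 0.0399
grasp_force: 0.0
```

Call:
apply_moves --pt "40 0 0 0 0 0 0" --pt "40 0 0 0 0 0 0"

```text
clock: 13.92
ee_pos: [0.4169, -0.247, 0.1694]
tcp_rot: [-0.042, 0.954, 0.014, 0.298]
ft_force: [-0.8, -0.1, -0.2]
grip_width: 0.0396
grasp_force: 0.0
```

```bash
python3 - <<'E'
from h import *
import pickle
o=bot.get_obs();c=cam('wrist');T=cam('top');S=cam('scene');pickle.dump((o,T,S,c),open('w7.pkl','wb'))
print(o['ee_pos'],Ro.from_quat(o['tcp_rot']).as_matrix().round(3),o['joints'].round(2),o['ft_force'])
save('w7',c[0])
E
```

```text
[ 0.41685812 -0.24697318  0.16941374] [[-0.819 -0.088  0.567]
 [-0.071  0.996  0.052]
 [-0.569  0.002 -0.822]] [-0.88 -0.33  1.99  0.54  1.17 -2.67] [-0.75569036 -0.13391679 -0.18120498]
```

View pics/w7.png

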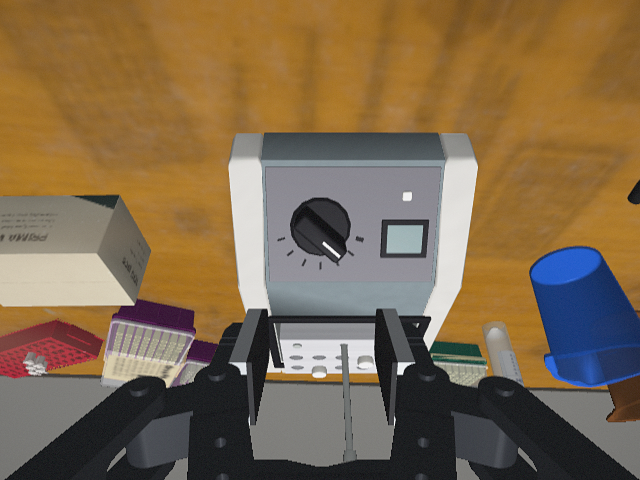

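Wrist view: knob at (321,226). The bar's white pointer line runs from about (326,241) to (341,258), i.e. 40–50° left of straight up the slope (image down), so it is in the first click. The probe stands upright in the well beyond, stem at (345,350). I'll triangulate the knob.

```bash
python3 - <<'E'
from h import *
import pickle
w4=pickle.load(open('w4.pkl','rb'))[3];o,T,S,c=pickle.load(open('w7.pkl','rb'))
g=cv2.cvtColor(c[0],6);sub=g[225:265,310:352];w=np.argwhere(sub>150)[:,::-1]+[310,225];w=w[(w[:,0]<352)]
n,l,s,ce=cv2.connectedComponentsWithStats((sub>150).astype(np.uint8))
for i in range(1,n):
  if s[i,4]>6: print(s[i],ce[i]+[310,225])
i=1+np.argmax([ (s[i,4] if 10<s[i,4]<200 else 0) for i in range(1,n)])
p=np.argwhere(l==i)[:,::-1]+[310,225];vx=cv2.fitLine(p.astype(np.float32),2,0,.01,.01).ravel();tt=(p-vx[2:])@vx[:2]
e=[vx[2:]+vx[:2]*tt.min(),vx[2:]+vx[:2]*tt.max()];print(e)
# skirt ellipse
m=((g<60).astype(np.uint8));m[:, :280]=0;m[:,360:]=0;m[:190]=0;m[262:]=0
cn=max(cv2.findContours(m,0,1)[0],key=cv2.contourArea);h=cv2.convexHull(cn);el=cv2.fitEllipse(h);print(el,cv2.boundingRect(cn))
A,ea=tri([(w4,(284.2,81.2)),(c,e[0])]);B,eb=tri([(w4,(294.3,90.2)),(c,e[1])])
print(A,ea[0],B,eb[0],np.linalg.norm(B-A))
xh=np.array([.9962,.0872,0]);yh=np.array([-.0872,.9962,0]);nn=-np.sin(.6109)*xh+[0,0,np.cos(.6109)];up=np.cross(yh,nn)
for d in (B-A,): print('along up,left,n',d@up,d@yh,d@nn,np.degrees(np.arctan2(d@yh,d@up)))
o_,d_=ray(*c[1:],*el[0]);
# skirt centre: plane 26 mm below the line's plane
pt=(A+B)/2-nn*.028; t=((pt-o_)@nn)/(d_@nn);Kc=o_+d_*t;print('axis foot(skirt)',Kc,'axis at line height',Kc+.028*nn, 'depth',t)
K4=Kc; print('heater-y edges', onz(c,232,170,.03),onz(c,473,170,.03))
E
```

```text
[13 17 17 16 69] [331.08695652 249.66666667]
[array([322.70864759, 242.33284599]), array([339.20158328, 256.7697079 ])]
((321.59320068359375, 228.81094360351562), (58.05084228515625, 67.51643371582031), 141.97482299804688) (290, 198, 61, 64)
[ 0.46884478 -0.24034901  0.08593596] 0.00021693585775119166 [ 0.47549514 -0.23074819  0.09084359] 0.00038215837183688367 0.012668376220670035
along up,left,n 0.00892768003911203 0.008984424569514182 -0.00026040853114960016 45.18150916920842
axis foot(skirt) [ 0.48489751 -0.23974154  0.06282974] axis at line height [ 0.46889761 -0.24114206  0.08576544] depth 0.2686417619310412
heater-y edges [ 0.47023447 -0.29907301  0.03      ] [ 0.45658996 -0.14400533  0.03      ]
```

First click it is (45° measured, 48° nominal, and the line lies in a plane parallel to the console). Joint 6 is near its lower limit, so I use the other half-turn of the grasp: +132° about tool z, then +48° to turn the knob.

Call:
apply_moves --pt "40 0 0 0 0 0 1.3" --pt "40 0 0 0 0 0 2.6" --pt "40 0 0 0 0 0 3.9" --pt "40 0 0 0 0 0 5.2" --pt "40 0 0 0 0 0 6.5" --pt "40 0 0 0 0 0 7.8" --pt "40 0 0 0 0 0 9.1" --pt "40 0 0 0 0 0 10.4"

```text
clock: 15.08
ee_pos: [0.4163, -0.2468, 0.1682]
tcp_rot: [0.605, 0.739, 0.209, 0.212]
ft_force: [-0.1, -0.4, 0.2]
grip_width: 0.04
grasp_force: 0.0
```

Call:
apply_moves --pt "40 0 0 0 0 0 1.3" --pt "40 0 0 0 0 0 2.6" --pt "40 0 0 0 0 0 3.9" --pt "40 0 0 0 0 0 5.2" --pt "40 0 0 0 0 0 6.1" --pt "40 0 0 0 0 0 6.1" --pt "40 0 0 0 0 0 6.1"

```text
clock: 15.95
ee_pos: [0.4162, -0.2467, 0.1681]
tcp_rot: [0.854, 0.427, 0.277, 0.107]
ft_force: [-0.1, -0.4, 0.5]
grip_width: 0.0398
grasp_force: 0.0
```

```bash
python3 - <<'E'
from h import *
o=bot.get_obs()
xh=np.array([.9962,.0872,0]);yh=np.array([-.0872,.9962,0]);nn=-np.sin(.6109)*xh+[0,0,np.cos(.6109)]
Re=frame(-nn,-yh);Rs=Re@Ro.from_rotvec([0,0,np.radians(-48)]).as_matrix()
Kt=np.array([.4675,-.2424,.085]);P=Kt-.011*nn
print(o['joints'].round(2),o['ee_pos']);print(P,step(P+.05*nn,Rs),step(P,Rs))
E
```

```text
[-0.88 -0.33  1.99  0.54  1.17 -0.37] [ 0.416222   -0.24671865  0.16806581]
[ 0.47378568 -0.2418498   0.07598955] (array([-0.092, -0.088,  1.465]), array([-0.053,  0.013,  0.003])) (array([-0.09 , -0.079,  2.715]), array([-0.053,  0.013,  0.003]))
```

Call:
apply_moves --pt "40 -0.05 -0.05 0.7 -0.05 0 0" --pt "40 -0.09 -0.08 1.4 -0.05 0 0" --pt "40 -0.09 -0.08 2.0 -0.05 0 0" --pt "40 -0.09 -0.08 2.4 -0.05 0 0" --pt "40 -0.09 -0.08 2.7 -0.05 0 0" --pt "40 -0.09 -0.08 2.7 -0.05 0 0" --pt "40 -0.09 -0.08 2.7 -0.05 0 0"

```text
clock: 16.82
ee_pos: [0.4735, -0.2421, 0.077]
tcp_rot: [0.854, 0.425, 0.279, 0.111]
ft_force: [-1.0, -0.4, -0.2]
grip_width: 0.0402
grasp_force: 0.0
```

```bash
python3 - <<'E'
from h import *
o=bot.get_obs();c=cam('wrist');print(o['ee_pos'],o['ft_force'],o['joints'].round(2))
save('w8',c[0])
E
```

```text
[ 0.47349699 -0.24211475  0.07703951] [-0.96806938 -0.3521651  -0.17196521] [-0.76 -0.08  1.98  0.58  0.9  -0.41]
```

View pics/w8.png

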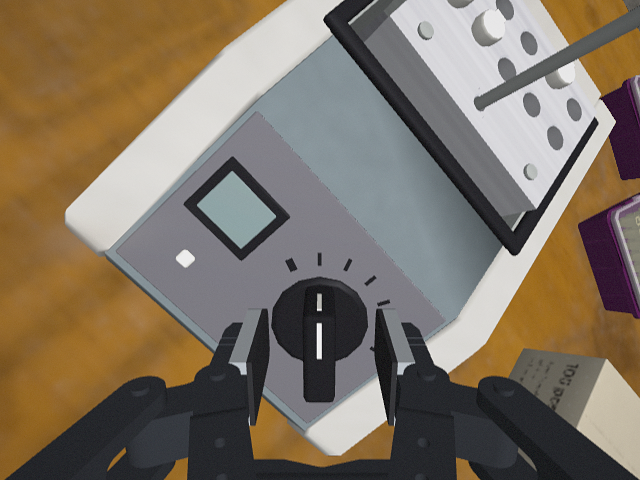

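Wrist view: the bar (320, 285–400) is centred between the jaws (258 and 385). Its pointer is at the second tick (320,259), one after the heavier off tick (291,265), so first click is confirmed. Grip and turn 48° clockwise.

Call:
apply_moves --pt "5 0 0 0 0 0 0" --pt "5 0 0 0 0 0 0" --pt "5 0 0 0 0 0 0" --pt "5 0 0 0 0 0 0" --pt "5 0 0 0 0 0 0" --pt "5 0 0 0 0 0 0"

```text
clock: 17.62
ee_pos: [0.4729, -0.2417, 0.0768]
tcp_rot: [0.854, 0.425, 0.279, 0.11]
ft_force: [-9.9, 2.0, 7.1]
grip_width: 0.0097
grasp_force: 58.8
```

Call:
apply_moves --pt "5 0 0 0 0 0 0.8" --pt "5 0 0 0 0 0 1.6" --pt "5 0 0 0 0 0 2.4" --pt "5 0 0 0 0 0 3.2" --pt "5 0 0 0 0 0 4.0" --pt "5 0 0 0 0 0 4.8" --pt "5 0 0 0 0 0 5.6" --pt "5 0 0 0 0 0 6.0"

```text
clock: 18.62
ee_pos: [0.4733, -0.2426, 0.077]
tcp_rot: [0.953, 0.039, 0.3, -0.012]
ft_force: [-4.5, -2.2, 2.9]
grip_width: 0.0097
grasp_force: 58.5
```

Call:
apply_moves --pt "5 0 0 0 0 0 0.1" --pt "5 0 0 0 0 0 0.1" --pt "5 0 0 0 0 0 0.1"

```text
clock: 19.0
ee_pos: [0.4733, -0.2426, 0.077]
tcp_rot: [0.953, 0.034, 0.3, -0.014]
ft_force: [-5.2, -2.3, 4.7]
grip_width: 0.0097
grasp_force: 58.7
```

```bash
python3 - <<'E'
from h import *
o=bot.get_obs();print(o['ee_pos'],o['ft_force'].round(1),o['moment'].round(2),o['joints'].round(2))
R=Ro.from_quat(o['tcp_rot']).as_matrix();yh=np.array([-.0872,.9962,0]);print(R.round(3),np.degrees(np.arccos(-R[:,1]@yh)), np.sign(np.cross(-yh,R[:,1])@R[:,2]))
E
```

```text
[ 0.47330406 -0.2426218   0.0770136 ] [-5.2 -2.3  4.7] [-0.34  0.68 -0.17] [-0.76 -0.08  1.98  0.58  0.9   0.45]
[[ 0.818  0.073  0.571]
 [ 0.057 -0.997  0.047]
 [ 0.573 -0.006 -0.82 ]] 0.833601122549431 1.0
```

Tool is within 1° of the third-click direction. Release, back straight off, and check.

Call:
apply_moves --pt "25 0 0 0 0 0 0" --pt "40 0 0 0 0 0 0" --pt "40 0 0 0 0 0 0" --pt "40 0 0 -0.2 0 0 0" --pt "40 0 0 -0.8 0 0 0" --pt "40 0 0 -1.6 0 0 0" --pt "40 0 0 -2.4 0 0 0" --pt "40 0 0 -2.8 0 0 0"

```text
clock: 20.0
ee_pos: [0.409, -0.2478, 0.1704]
tcp_rot: [0.953, 0.034, 0.3, -0.014]
ft_force: [0.3, -0.1, 0.1]
grip_width: 0.0398
grasp_force: 0.0
```

Call:
apply_moves --pt "40 0 0 0 0 0 0" --pt "40 0 0 0 0 0 0" --pt "40 0 0 0 0 0 0"

```text
clock: 20.38
ee_pos: [0.4096, -0.2469, 0.1673]
tcp_rot: [0.953, 0.034, 0.299, -0.016]
ft_force: [-0.4, -1.0, -0.5]
grip_width: 0.0399
grasp_force: 0.0
```

```bash
python3 - <<'E'
from h import *
import pickle
o=bot.get_obs();c=cam('wrist');T=cam('top');S=cam('scene');pickle.dump((o,T,S,c),open('w9.pkl','wb'))
print(o['clock'],o['ee_pos'],o['ft_force'].round(1))
# white pointer line in the wrist view -> plane of the bar's top
xh=np.array([.9962,.0872,0]);yh=np.array([-.0872,.9962,0]);nn=-np.sin(.6109)*xh+[0,0,np.cos(.6109)];up=np.cross(yh,nn)
Kt=np.array([.4675,-.2424,.085]);u,v=np.round(proj(c,Kt)).astype(int);print('knob px',u,v)
r=32;u0,v0=u-r,v-r;g=cv2.cvtColor(c[0],6)[v0:v+r,u0:u+r]
n,l,s,ce=cv2.connectedComponentsWithStats((g>150).astype(np.uint8))
def pl(p):
    a,d=ray(*c[1:],*p);return a+d*((Kt-a)@nn)/(d@nn)
for i in range(1,n):
    if 8<s[i,4]<400:
        p=(np.argwhere(l==i)[:,::-1]+[u0,v0]).astype(np.float32);f=cv2.fitLine(p,2,0,.01,.01).ravel();t=(p-f[2:])@f[:2]
        A,B=pl(f[2:]+f[:2]*t.min()),pl(f[2:]+f[:2]*t.max());d=B-A
        print(s[i],'len',np.linalg.norm(d).round(4),'angle left of up',np.degrees(np.arctan2(d@yh,d@up)).round(1),'centre rel axis up/left',(((A+B)/2-Kt)@up).round(4),(((A+B)/2-Kt)@yh).round(4))
# probe upright & seated: stem seen by the scene camera; top-of-cap
S0=pickle.load(open('c0.pkl','rb'));W=np.array([.5846,-.2143,.046])
a,b,t,q,ss,w,D=stemfit(S0['scene'],S,W+[0,0,.055],W+[0,0,.225],12)
for i in range(0,len(ss),4):
    m=D[i]*(D[i]>60); print(int(ss[i]),round(float((m*w).sum()/max(m.sum(),1)),2),int(m.max()),end=' | ')
print('\ncap end expected at s=',np.linalg.norm(proj(S,W+[0,0,.205])-a))
# other things: change in top view away from the arm
d=cv2.absdiff(S0['top'][0],T[0]).max(2)
n,l,s,ce=cv2.connectedComponentsWithStats(cv2.morphologyEx((d>50).astype(np.uint8),2,np.ones((3,3))))
print([(x[:5].tolist()) for x in s[1:] if x[4]>15])
E
```

```text
20.375 [ 0.40955726 -0.24689646  0.16730854] [-0.4 -1.  -0.5]
knob px 324 253
[30  6  4 23 60] len 0.0133 angle left of up -179.1 centre rel axis up/left 0.009 -0.0
-8 0.0 0 | -4 0.0 0 | 0 0.34 156 | 4 0.38 180 | 8 0.64 194 | 12 0.71 184 | 16 0.89 143 | 20 1.02 91 | 24 1.11 119 | 28 1.38 126 | 32 1.27 130 | 36 1.6 141 | 40 1.89 143 | 44 1.76 113 | 48 0.0 0 | 
cap end expected at s= 46.120403639108915
[[378, 227, 10, 15, 96], [209, 276, 9, 12, 94], [392, 296, 4, 5, 18], [285, 313, 178, 167, 13700], [187, 427, 42, 24, 231], [218, 438, 48, 42, 1018], [193, 442, 34, 38, 562], [7, 457, 14, 9, 93]]
```

The pointer is straight up the slope (within 1°). The probe stands home: its cap end is at the expected height, with only the lean the well's slack allows. In the top view nothing changed but the probe, the dial and the arm. Handing in.

```bash
python3 -c "
from bench import bot
print(bot.close_job())"
```

```text
the job is handed in; nothing more can be done
None
```

The thermometer is fully home in the heater's well and released, the dial is on the third click, nothing else moved in the top view outside the part the arm hid, and the job was handed in at about 20 s; no verdict came back.

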